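# Set the dust-extraction gates for the machine in use

### The job

The three slide gates of the bench dust manifold have been left part-way. First slide the gate of the port that the sander's spout is plugged into fully open (to its left-hand stop as seen from the robot); only then slide the gates of the two capped ports fully shut (to their right-hand stops). Push each gate right home against its stop, leave it there, and do not disturb the loose tools and things lying about the bench.

Things in the scene. Friction and masses are not known exactly. Their poses are not given: they have to be found in the camera images.
- manifold: Fixed low aluminium duct box, 190 (x) x 520 (y) x 50 mm high, on the bench; place and yaw vary. Origin at bench height under the middle gate; the box spans x -70..+120, y -260..+260 mm. x points away from the robot, y along the row of gates (to the robot's left), z up. Gates sit on its top at x = 0, 150 mm apart; each has its port behind it, at x = +85 mm.
- pipe (a point): Middle of the white header pipe, 44 mm in diameter, that runs along the manifold's y axis right above the gates, its axis 215 mm over the bench at manifold x = 0, on 60 x 30 mm posts at y = +-245 mm. An upright gripper does not fit past it: reach the tabs with the tool tilted, from the robot's side.
- sander: Fixed small grey bench disc sander (150 x 170 mm, 160 mm high) behind the manifold; a grey pipe joins it to an upright spout, 60 mm wide and 60 mm high, plugged into one of the three ports, which one varies. Origin at the foot of that spout, mid-port, on the duct's top. The other two ports carry flat grey caps 60 mm wide, 22 mm high.
- gate_left (a joint): Position in m of the left (+y) gate, a steel slide plate centred on manifold y = +150 mm: 0 = fully shut (at its right-hand, -y stop, plate over the dark throat), 0.06 = fully open (at its left-hand, +y stop). Starts part-way. Takes about 6 N to slide, stays where it is left, stops hard at both ends; home = within 2.5 mm of the stop.
- gate_mid (a joint): Position in m of the middle gate, a steel slide plate centred on manifold y = 0 mm: 0 = fully shut (at its right-hand, -y stop, plate over the dark throat), 0.06 = fully open (at its left-hand, +y stop). Starts part-way. Takes about 6 N to slide, stays where it is left, stops hard at both ends; home = within 2.5 mm of the stop.
- gate_right (a joint): Position in m of the right (-y) gate, a steel slide plate centred on manifold y = -150 mm: 0 = fully shut (at its right-hand, -y stop, plate over the dark throat), 0.06 = fully open (at its left-hand, +y stop). Starts part-way. Takes about 6 N to slide, stays where it is left, stops hard at both ends; home = within 2.5 mm of the stop.
- tab_left (a point): Where to hold the black tab of the left (+y) gate; it moves with the gate. A flat bar 12 mm thick (along manifold y), 22 mm wide, 53 mm long, rising from the plate and leaning 40 degrees from vertical towards the robot (manifold -x). This point is on its middle line, 36 mm from its foot, 17 mm from its free end, 29 mm above the duct's top. Axes parallel to the manifold's.
- tab_mid (a point): Where to hold the black tab of the middle gate; it moves with the gate. A flat bar 12 mm thick (along manifold y), 22 mm wide, 53 mm long, rising from the plate and leaning 40 degrees from vertical towards the robot (manifold -x). This point is on its middle line, 36 mm from its foot, 17 mm from its free end, 29 mm above the duct's top. Axes parallel to the manifold's.
- tab_right (a point): Where to hold the black tab of the right (-y) gate; it moves with the gate. A flat bar 12 mm thick (along manifold y), 22 mm wide, 53 mm long, rising from the plate and leaning 40 degrees from vertical towards the robot (manifold -x). This point is on its middle line, 36 mm from its foot, 17 mm from its free end, 29 mm above the duct's top. Axes parallel to the manifold's.
- port_left (a point): Centre of the port served by the left (+y) gate, on the duct's top (50 mm above the bench), 85 mm behind the gate's line.
- port_mid (a point): Centre of the port served by the middle gate, on the duct's top (50 mm above the bench), 85 mm behind the gate's line.
- port_right (a point): Centre of the port served by the right (-y) gate, on the duct's top (50 mm above the bench), 85 mm behind the gate's line.
- wrench: Loose steel wrench lying on the bench; bystander.
- hammer: Loose hammer lying on the bench; bystander.
- offcut: Loose wooden offcut, 120 x 45 x 20 mm, on the bench; origin under its middle; bystander.

How it is judged:
By the outcome, as a careful person would: the job done as asked, in the order asked, and still so for the second after the job is handed in, with the robot touching nothing.
It also fails if it takes over 53 s, if anything falls off the work surface, if the arm or the gripper's body presses on something with over 40 N, if the wrist force passes 120 N, or if a joint passes its speed limit or range.

### The arm

A 7-joint arm with a two-finger parallel gripper is mounted at the origin on the work surface. World frame = base frame: x ahead of the robot, y to its left, z up, the work surface at z = 0. Lengths are in mm, angles in rad, forces in N, time in s.
With the tool pointing down it reaches from about 400 to 875 mm from the base axis. Payload 19.3 kg.
Tool frame: the origin (TCP) lies at the very end of the fingers, on their centre line; the grasp point (between the pads) lies 19 mm behind it (grip_point_offset is the z of the grasp point in the tool frame, in mm); z points along the fingers, x is the direction in which the jaws open and shut, and the axes are right-handed (so a half turn about z gives the same grasp; the last joint's range is limited). The gripper opens to 85 mm and grips with 20 to 120 N. Pads are 22 mm wide; open, the fingers measure 114 mm over their backs; the gripper's body (76 mm by 85 mm) begins 54 mm behind the grasp point. The pads swing forward as they close: fully open they stand 13 mm farther back than shut.
Start: joints at [1.228, 0.521, -0.036, 1.599, 0.021, 1.021, -0.113], TCP at [168.365, -601.887, 231.291] pointing down, gripper open.
Joint ranges: [-2.91, 2.91], [-0.3, 2.13], [-1.5, 1.42], [0.17, 2.43], [-1.26, 4.41], [0.16, 1.93], [-2.52, 2.52]. Speed limits (rad/s): [1.89, 1.89, 2.39, 2.39, 3.01, 3.01, 3.01].

### API

Orientations are given as a 3x3 rotation matrix whose columns are the frame's x, y, z axes.
In Python, from workcell import movep, movel, goto_joints, open_gripper, clamp, wait, inverse_kinematics, read_state, camera, PlanningError, finish_job, grip_point_offset gives the robot as it stands. Calls block until the motion is done:
- movep(position, orientation): joint-space move of the TCP to a pose.
- movel(position, frame=None, max_speed=150, guard=None): straight line of the TCP; frame=None keeps the orientation; max_speed is the mean speed in mm/s. With guard (N) it stops when the force on the tool has changed by that much, and returns True; else False.
- goto_joints(angles): joint-space move.
- open_gripper() and clamp(): open the fingers fully, or close them until they stop; the grip force is fixed at half the most.
- wait(seconds).
- inverse_kinematics(position, orientation): joint angles nearest the present ones, or None.
- read_state(): the state.
- camera(name): name is "scene" or "top"; returns a dict with "image" (384x512x3 uint8, blue, green, red), "range_z" (384x512 float32, mm along the optical axis (not along the pixel's ray), 0 where there is no reading), "fx", "fy", "cx", "cy" (pixels), "cam_to_world" (4x4, takes a point from camera to world coordinates). Camera axes: x right, y up, looking along -z (the intrinsics and any distortion apply to the point x, -y, -z); pixel columns grow to the right and rows downward; lengths in mm; the calibration is good to about 2 mm. A picture is of the moment at which its call begins.
A pose or a line that the arm cannot do raises PlanningError and nothing moves.
- finish_job(): hands the job in, once; it reports no verdict.
The state is a dict: "time": time; "qpos": joint angles; "qvel": joint speeds; "joint_efforts": joint torques, N m; "eef_pos": TCP position; "tool_rot": TCP orientation; "ft_force": force on the tool from outside, world axes, zero at the start; "torque": the same for the moment, N m; "finger_gap": finger opening in mm.
Only numpy, scipy, OpenCV 4.12 (cv2) and the standard library are available. Lean on these libraries where they do the work, as an engineer would, in place of code of your own. Each camera call takes 0.05 s, during which the arm holds its last target.

## Working session

There is one attempt and no reset: what is moved stays moved. The work goes in short steps, each a Python script; the robot and the scene stay as the last script left them, time stands still between calls to the robot, and variables do not carry over. Pictures are saved under pics/ and viewed, and the job is handed in when it is done.

```bash
ls; mkdir -p pics; python3 - <<'E'
from workcell import *
import cv2,numpy as np
for n in("scene","top"):
    c=camera(n); cv2.imwrite(f"pics/{n}0.png",c["image"]); np.savez(f"{n}0.npz",**c)
    print(n,c["fx"],c["fy"],c["cx"],c["cy"],[k for k in c]); print(np.round(c["cam_to_world"],3))
print(grip_point_offset, read_state())
E
```

```text
pics
scene 411.43318992992437 411.43318992992437 252.5785949674526 191.05826746499858 ['image', 'range_z', 'fx', 'fy', 'cx', 'cy', 'cam_to_world']
[[ 8.400000e-01 -3.580000e-01  4.080000e-01  1.085976e+03]
 [ 5.420000e-01  5.740000e-01 -6.140000e-01 -8.914690e+02]
 [-1.500000e-02  7.370000e-01  6.760000e-01  1.088752e+03]
 [ 0.000000e+00  0.000000e+00  0.000000e+00  1.000000e+00]]
top 355.8629517713984 355.8629517713984 248.29069466326212 191.72866972648063 ['image', 'range_z', 'fx', 'fy', 'cx', 'cy', 'cam_to_world']
[[ 1.300000e-02  9.950000e-01 -1.020000e-01  3.709970e+02]
 [-1.000000e+00  1.200000e-02 -1.400000e-02 -1.583000e+00]
 [-1.300000e-02  1.020000e-01  9.950000e-01  1.326917e+03]
 [ 0.000000e+00  0.000000e+00  0.000000e+00  1.000000e+00]]
-18.700000000000003 {'time': 0.1, 'qpos': array([ 1.2277715 ,  0.52193606, -0.03632653,  1.59992687,  0.02120981,
        1.02109996, -0.11282071]), 'qvel': array([-0.00150837, -0.0009088 , -0.00028848, -0.00026267, -0.0008987 ,
        0.00033265, -0.00087908]), 'joint_efforts': array([ 4.18112337e-03, -9.28489351e+01,  1.98433913e+00, -3.70533335e+01,
        1.81603868e-02,  5.37336178e-03,  3.66154518e-05]), 'eef_pos': array([ 168.29532315, -601.6147302 ,  230.80337355]), 'tool_rot': array([[ 2.69425938e-01, -9.63021053e-01, -3.38773832e-04],
       [-9.63020612e-01, -2.69426140e-01,  9.24872421e-04],
       [-9.81946139e-04,  7.70615638e-05, -9.99999515e-01]]), 'ft_force': array([-0.82633888,  0.14274174, -0.5917338 ]), 'torque': array([0.01177048, 0.01885632, 0.023993  ]), 'finger_gap': 85.53593705110207}
```

View pics/scene0.png

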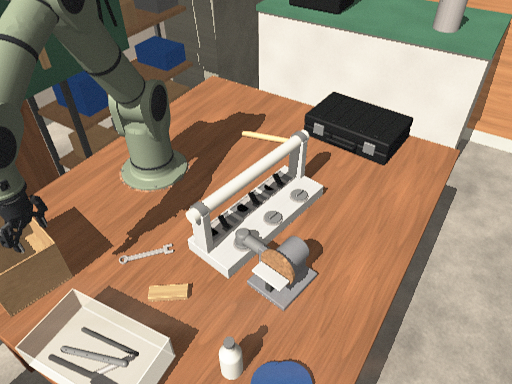

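View pics/top0.png

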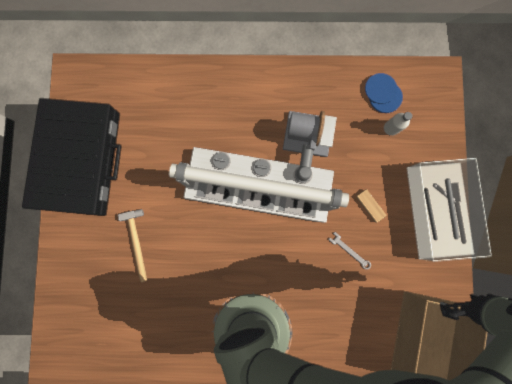

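```bash
cat > h.py <<'E'
import numpy as np,cv2
def ray(c,u,v):
    M=c["cam_to_world"];d=np.array([(u-c["cx"])/c["fx"],-(v-c["cy"])/c["fy"],-1.0]);return M[:3,3],M[:3,:3]@d
def onplane(c,u,v,z):
    o,d=ray(c,u,v);return o+d*((z-o[2])/d[2])
def cloud(c):
    v,u=np.mgrid[0:384,0:512];r=c["range_z"]
    p=np.stack([(u-c["cx"])/c["fx"]*r,-(v-c["cy"])/c["fy"]*r,-r],-1)
    M=c["cam_to_world"];return p@M[:3,:3].T+M[:3,3]
def proj(c,P):
    M=c["cam_to_world"];q=(np.asarray(P)-M[:3,3])@M[:3,:3]
    return np.stack([c["cx"]+c["fx"]*q[...,0]/-q[...,2],c["cy"]-c["fy"]*q[...,1]/-q[...,2]],-1)
E
python3 - <<'E'
from h import *
t=np.load("top0.npz");s=np.load("scene0.npz")
cv2.imwrite("pics/topc.png",cv2.resize(t["image"][140:230,160:360],None,fx=4,fy=4,interpolation=cv2.INTER_CUBIC))
cv2.imwrite("pics/scenec.png",cv2.resize(s["image"][125:275,180:335],None,fx=4,fy=4,interpolation=cv2.INTER_CUBIC)[:600])
for c in(t,s):
    P=cloud(c); 
    m=(abs(P[...,2]-50)<8)&(P[...,0]>300)&(P[...,0]<800)&(abs(P[...,1])<400)
    m&=c["range_z"]>0
    n,l,st,ce=cv2.connectedComponentsWithStats(m.astype(np.uint8))
    k=1+np.argmax(st[1:,4]); print(st[k])
    for k in range(1,n):
        if st[k,4]>25:
            q=P[l==k]; print(k,st[k,4],q.min(0).round(),q.max(0).round(),q.mean(0).round(1))
    q=P[m][:,:2].astype(np.float32); print(cv2.minAreaRect(q))
    m=(P[...,2]>185)&(P[...,2]<260)&(P[...,0]>350)&(P[...,0]<800)&(abs(P[...,1])<330)&(c["image"].min(-1)>150)
    q=P[m]; print("pipe",q.shape,q[:,2].max(),np.percentile(q[:,2],99),cv2.minAreaRect(q[:,:2].astype(np.float32)),q.mean(0))
E
```

```text
[ 184  181  144   41 2281]
5 2156 [ 515. -291.   42.] [665. 230.  58.] [587.9 -29.9  50.2]
19 2281 [ 400. -267.   42.] [539. 250.  58.] [468.1 -13.5  51.6]
((580.9563598632812, -28.64764404296875), (520.3946533203125, 289.0216369628906), 80.90548706054688)
pipe (2020, 3) 245.8949191584079 240.84121727784867 ((509.7540283203125, -17.369293212890625), (559.122802734375, 52.296669006347656), 81.96147155761719) [507.53660319 -16.55092343 233.38032569]
[ 187  166  136  105 4382]
1 4382 [ 403. -292.   42.] [668. 248.  58.] [540.3 -36.7  48.8]
13 32 [ 769. -197.   43.] [ 778. -139.   58.] [ 773.9 -168.8   50.2]
((620.74755859375, -34.493896484375), (522.7813110351562, 367.0746154785156), 81.39730834960938)
pipe (1496, 3) 240.34498224321771 237.70846626566103 ((509.99407958984375, -17.072235107421875), (563.4418334960938, 60.020240783691406), 80.96123504638672) [511.71595578 -57.15212302 227.92388727]
```

View pics/topc.png

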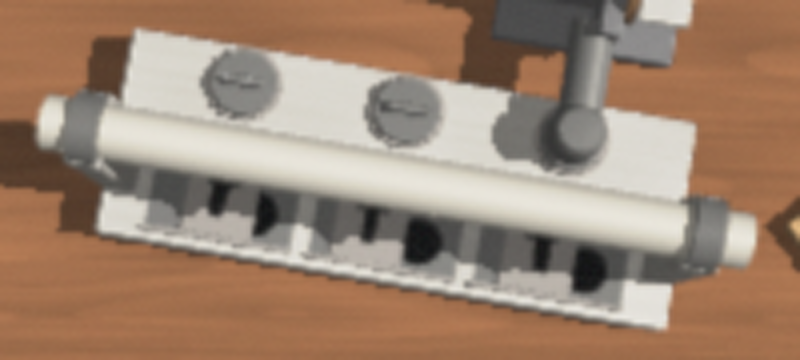

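View pics/scenec.png

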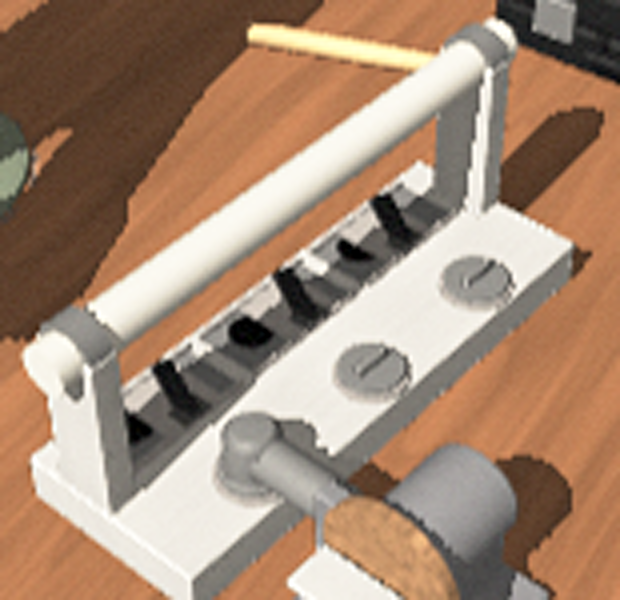

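The spout sits in the right port (top crop ~(578,135)). The left and middle ports carry flat caps, at (240,83) and (403,110). The three tabs are at crop (218,195), (372,222) and (541,255). Next I'll compute the manifold pose and tab positions.

```bash
python3 - <<'E'
from h import *
t=np.load("top0.npz");s=np.load("scene0.npz")
cr=lambda p,o:(np.array(p)+.5)/4-.5+np.array(o)
C=[onplane(t,*cr(p,(160,140)),50) for p in((137,30),(695,122),(665,328),(98,233))]
S=[onplane(s,*cr(p,(180,125)),50) for p in((420,163),(573,243),(192,572),(33,460))] # near-left, far-left, far-right, near-right
C=np.array(C)[[3,0,1,2]];S=np.array(S)
L=np.array([[-70,260],[120,260],[120,-260],[-70,-260]])
for Q in(C,S):
    A=L-L.mean(0);B=Q[:,:2]-Q[:,:2].mean(0)
    th=np.arctan2((A[:,0]*B[:,1]-A[:,1]*B[:,0]).sum(),(A*B).sum()); R=np.array([[np.cos(th),-np.sin(th)],[np.sin(th),np.cos(th)]])
    o=Q[:,:2].mean(0)-R@L.mean(0)
    print("yaw",th,np.degrees(th),"o",o.round(1),"res",((Q[:,:2]-o)@R-L).round(1).tolist())
# cap centres (z=72)
for p in((240,80),(403,107)): print("captop T",onplane(t,*cr(p,(160,140)),72).round(1))
for p in((476,278),(373,369)): print("captop S",onplane(s,*cr(p,(180,125)),72).round(1))
for c in (t,s):
    P=cloud(c);m=(P[...,2]>150)&(P[...,2]<260)&(P[...,0]>350)&(P[...,0]<800)&(abs(P[...,1])<200)&(c["image"].min(-1)>150)
    q=P[m];q=q[q[:,2]<245]
    # fit horizontal cylinder: axis centre line
    from scipy.optimize import least_squares
    f=lambda a:np.hypot(((q[:,0]-a[0])*np.cos(a[1])+(q[:,1])*np.sin(a[1])),q[:,2]-a[2])-22
    r=least_squares(f,[507,-.15,215],loss="soft_l1"); print("pipe x@y0, yaw, z",r.x)
E
```

```text
yaw -0.15447673382139154 -8.850864880931557 o [506.  -17.9] res [[0.3, -2.1], [-0.4, -2.9], [-0.8, 2.6], [0.9, 2.4]]
yaw -0.15730444813235733 -9.01288097661864 o [511.6 -16.7] res [[3.6, -3.7], [-2.5, -3.2], [-5.8, 6.1], [4.8, 0.8]]
captop T [614.1 120.2  72. ]
captop T [591.2 -25.9  72. ]
captop S [623.2 105.7  72. ]
captop S [602.6 -41.5  72. ]
pipe x@y0, yaw, z [ 5.10439593e+02 -1.60145472e-01  2.14968938e+02]
pipe x@y0, yaw, z [ 5.12375781e+02 -1.59141073e-01  2.12549770e+02]
```

```bash
cat >> h.py <<'E'
TH=-0.1575;O=np.array([508.5,-17.3]);R2=np.array([[np.cos(TH),-np.sin(TH)],[np.sin(TH),np.cos(TH)]])
def toM(P): P=np.asarray(P);return np.concatenate([(P[...,:2]-O)@R2,P[...,2:]],-1)
def toW(m): m=np.asarray(m,float);return np.concatenate([O+R2@m[:2],m[2:]])
def tabs(c):
    P=toM(cloud(c));m=(c["image"].max(-1)<60)&(P[...,2]>58)&(P[...,2]<110)&(P[...,0]>-60)&(P[...,0]<20)&(abs(P[...,1])<230)
    n,l,st,ce=cv2.connectedComponentsWithStats(m.astype(np.uint8))
    for k in range(1,n):
        if st[k,4]>8:
            q=P[l==k];print("  tab n",st[k,4],"px",ce[k].round(1),"min",q.min(0).round(1),"max",q.max(0).round(1),"med",np.median(q,0).round(1))
E
python3 - <<'E'
from h import *
for n in("top","scene"):
    c=np.load(n+"0.npz");print(n);tabs(c)
# projected expected tab lines, overlay
for n,(o,sz) in {"top":((160,140),(200,90)),"scene":((180,125),(155,150))}.items():
    c=np.load(n+"0.npz");im=cv2.resize(c["image"],None,fx=4,fy=4,interpolation=cv2.INTER_CUBIC)
    for q in([-70,260,50],[120,260,50],[120,-260,50],[-70,-260,50],[85,150,50],[85,0,50],[85,-150,50]):
        u=proj(c,toW(q))*4+1.5;cv2.circle(im,tuple(int(x) for x in u.round()),3,(0,0,255),-1)
    for y0 in(150,0,-150):
        for g in(-.03,.03):
            a=[tuple(int(x) for x in (proj(c,toW([x,y0+g*1000,z]))*4+1.5).round()) for x,z in((0,50),(-34,91))]
            cv2.line(im,*a,(0,255,0) if g>0 else (255,0,255),1)
    im=im[o[1]*4:(o[1]+sz[1])*4,o[0]*4:(o[0]+sz[0])*4];cv2.imwrite(f"pics/{n}ov.png",im)
E
```

```text
top
  tab n 30 px [214.3 188.4] min [-37.7 145.3  58.8] max [-10.1 161.  102.8] med [-23.9 149.6  92.5]
  tab n 24 px [252.1 195. ] min [-38.9  10.6  59.1] max [-12.   22.2 100.9] med [-25.1  15.8  92.5]
  tab n 28 px [295.2 202.6] min [ -38.2 -141.8   78.5] max [ -12.3 -131.1  101.3] med [ -25.9 -135.4   91.4]
scene
  tab n 64 px [277.7 179.5] min [-35.5 139.7  58.1] max [ 11.6 164.6  97.2] med [-12.6 148.1  74.8]
  tab n 70 px [253.7 198.4] min [-31.6   7.6  58. ] max [ 8.7 27.7 97.6] med [-12.1  11.8  75.3]
  tab n 77 px [223.6 222. ] min [ -32.8 -148.2   58. ] max [  12.6 -125.6   96.4] med [ -12.3 -140.2   74.4]
```

View pics/topov.png

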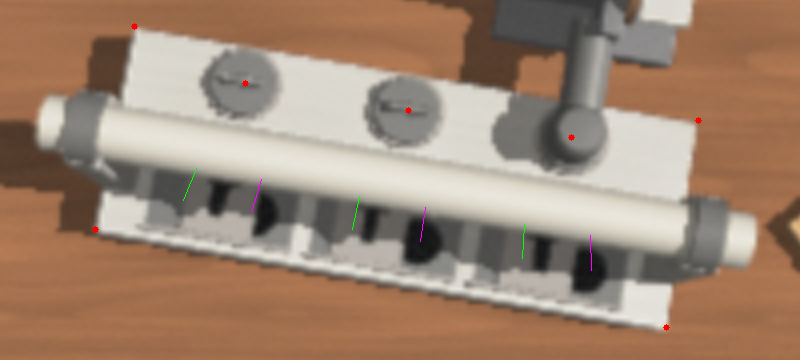

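View pics/sceneov.png

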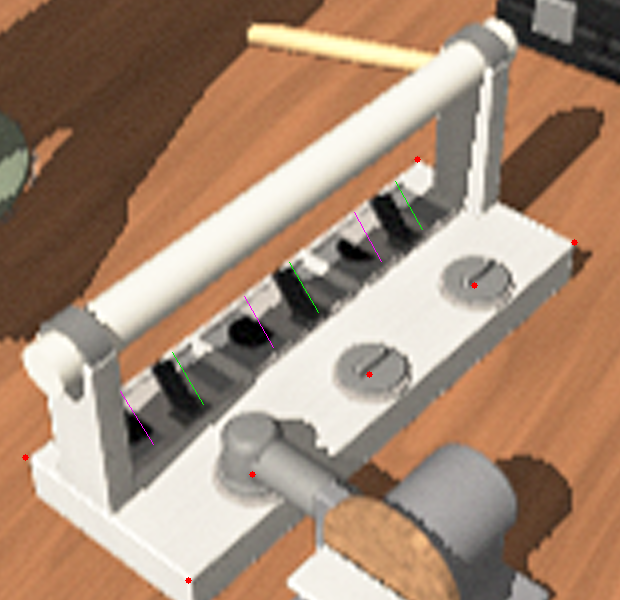

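Both views agree on the pose, with the overlay dots landing on the box corners. The tabs sit at about y = +153, +15 and -137 in the manifold frame. Now I'll check the IK.

```bash
cat >> h.py <<'E'
def rot(tilt,sgn=1):
    a=np.radians(tilt)
    z=np.append(R2@[np.sin(a),0],-np.cos(a)); x=sgn*np.append(R2@[0,1],0)
    return np.stack([x,np.cross(z,x),z],1)
def tcp(y,tilt,back=0,lift=3):
    "TCP for holding a tab at manifold y, retreated by back mm"
    g=toW([-23.,y,79.+0]);up=np.append(R2@[-np.sin(np.radians(40)),0],np.cos(np.radians(40)))
    return g+up*lift+rot(tilt)[:,2]*(18.7-back)
E
python3 - <<'E'
from h import *
from workcell import *
for tilt in(40,45,50):
  for s in(1,-1):
    for y in(155,-137,-120):
      for b in(0,120):
        q=inverse_kinematics(tcp(y,tilt,b),rot(tilt,s));print(tilt,s,y,b,None if q is None else np.round(q,2),tcp(y,tilt,b).round())
E
```

```text
40 1 155 0 [ 0.15  0.93 -1.07  2.38  1.98  1.28 -0.89] [520. 138.  67.]
40 1 155 120 None [444. 150. 159.]
40 1 -137 0 None [ 474. -151.   67.]
40 1 -137 120 None [ 398. -138.  159.]
40 1 -120 0 None [ 477. -134.   67.]
40 1 -120 120 None [ 401. -122.  159.]
40 -1 155 0 [-0.31  0.68 -0.45  2.4   2.08  0.86  1.92] [520. 138.  67.]
40 -1 155 120 None [444. 150. 159.]
40 -1 -137 0 None [ 474. -151.   67.]
40 -1 -137 120 None [ 398. -138.  159.]
40 -1 -120 0 None [ 477. -134.   67.]
40 -1 -120 120 None [ 401. -122.  159.]
45 1 155 0 None [521. 138.  68.]
45 1 155 120 None [437. 151. 153.]
45 1 -137 0 None [ 475. -151.   68.]
45 1 -137 120 None [ 392. -137.  153.]
45 1 -120 0 None [ 478. -134.   68.]
45 1 -120 120 None [ 394. -121.  153.]
45 -1 155 0 None [521. 138.  68.]
45 -1 155 120 None [437. 151. 153.]
45 -1 -137 0 None [ 475. -151.   68.]
45 -1 -137 120 None [ 392. -137.  153.]
45 -1 -120 0 None [ 478. -134.   68.]
45 -1 -120 120 None [ 394. -121.  153.]
50 1 155 0 None [522. 137.  69.]
50 1 155 120 None [432. 152. 146.]
50 1 -137 0 None [ 477. -151.   69.]
50 1 -137 120 None [ 386. -137.  146.]
50 1 -120 0 None [ 479. -134.   69.]
50 1 -120 120 None [ 388. -120.  146.]
50 -1 155 0 None [522. 137.  69.]
50 -1 155 120 None [432. 152. 146.]
50 -1 -137 0 None [ 477. -151.   69.]
50 -1 -137 120 None [ 386. -137.  146.]
50 -1 -120 0 None [ 479. -134.   69.]
50 -1 -120 120 None [ 388. -120.  146.]
```

```bash
python3 - <<'E'
from h import *
from workcell import *
for tilt in(20,25,28,30,32,35,38):
  for s in(1,-1):
    print(tilt,s,end=" ")
    for y in(180,155,120,30,-30,-105,-120,-137,-150):
        r=""
        for b in(0,30,60,90,120):
            q=inverse_kinematics(tcp(y,tilt,b),rot(tilt,s));r+="x" if q is None else "o"
        print(y,r,end=" ")
    print()
q=inverse_kinematics(tcp(-137,25,0),rot(25,1));print(q)
E
```

```text
20 1 180 ooooo 155 ooooo 120 ooooo 30 ooooo -30 ooooo -105 ooooo -120 ooooo -137 ooooo -150 ooooo 
20 -1 180 xoooo 155 xoooo 120 xxooo 30 oxxoo -30 oxxoo -105 oxxoo -120 oxxoo -137 oxxoo -150 oxxoo 
25 1 180 ooooo 155 ooooo 120 ooooo 30 ooooo -30 ooxxx -105 oooxx -120 ooxxx -137 oooxx -150 oooox 
25 -1 180 oxxoo 155 ooxoo 120 ooxxo 30 oooxx -30 oxxxx -105 ooxxx -120 ooxxx -137 ooxxx -150 ooxxx 
28 1 180 ooooo 155 ooooo 120 ooooo 30 oxxxx -30 xxxxx -105 xxxxx -120 xxxxx -137 xxxxx -150 oxxxx 
28 -1 180 oooxo 155 oooxo 120 oooxx 30 oxxxx -30 xxxxx -105 xxxxx -120 xxxxx -137 xxxxx -150 oxxxx 
30 1 180 ooooo 155 ooooo 120 ooooo 30 xxxxx -30 xxxxx -105 xxxxx -120 xxxxx -137 xxxxx -150 xxxxx 
30 -1 180 ooooo 155 oooox 120 oooox 30 xxxxx -30 xxxxx -105 xxxxx -120 xxxxx -137 xxxxx -150 xxxxx 
32 1 180 ooooo 155 ooooo 120 oooxx 30 xxxxx -30 xxxxx -105 xxxxx -120 xxxxx -137 xxxxx -150 xxxxx 
32 -1 180 ooooo 155 ooooo 120 oooxx 30 xxxxx -30 xxxxx -105 xxxxx -120 xxxxx -137 xxxxx -150 xxxxx 
35 1 180 ooooo 155 oooxx 120 ooxxx 30 xxxxx -30 xxxxx -105 xxxxx -120 xxxxx -137 xxxxx -150 xxxxx 
35 -1 180 ooooo 155 oooxx 120 oxxxx 30 xxxxx -30 xxxxx -105 xxxxx -120 xxxxx -137 xxxxx -150 xxxxx 
38 1 180 oooxx 155 ooxxx 120 xxxxx 30 xxxxx -30 xxxxx -105 xxxxx -120 xxxxx -137 xxxxx -150 xxxxx 
38 -1 180 oooxx 155 ooxxx 120 xxxxx 30 xxxxx -30 xxxxx -105 xxxxx -120 xxxxx -137 xxxxx -150 xxxxx 
[ 1.13888265  0.92256919 -1.27442074  2.36826843  1.80095457  0.83848828
  0.03585354]
```

```bash
python3 - <<'E'
from h import *
from workcell import *
for tilt in(22,23,24,25,26,27):
    print(tilt,1,end=" ")
    for y in(180,150,120,30,0,-30,-90,-120,-150):
        r=""
        for b in(0,30,60,90,120):
            q=inverse_kinematics(tcp(y,tilt,b,8),rot(tilt,1));r+="x" if q is None else "o"
        print(y,r,end=" ")
    print()
for tilt in(15,23):
  for y in(-137,-230):
    for h in(0,50,100,150,200,250):
        r=""
        for dx in(0,-30,-60,-90):
            q=inverse_kinematics(tcp(y,tilt,60,8)+np.append(R2@[dx,0],h),rot(tilt,1));r+="x" if q is None else "o"
        print(tilt,y,h,r)
for y in(-137,0,153):
  for b in(0,60): print(y,b,np.round(inverse_kinematics(tcp(y,23,b,8),rot(23,1)),2))
E
```

```text
22 1 180 ooooo 150 ooooo 120 ooooo 30 ooooo 0 ooooo -30 ooooo -90 ooooo -120 ooooo -150 ooooo 
23 1 180 ooooo 150 ooooo 120 ooooo 30 ooooo 0 ooooo -30 ooooo -90 ooooo -120 ooooo -150 ooooo 
24 1 180 ooooo 150 ooooo 120 ooooo 30 ooooo 0 ooooo -30 ooxxo -90 oooxo -120 oooxo -150 ooooo 
25 1 180 ooooo 150 ooooo 120 ooooo 30 oooxo 0 ooxxo -30 oxxxx -90 ooxxx -120 ooxxx -150 oooxx 
26 1 180 ooooo 150 ooooo 120 ooooo 30 ooxxx 0 oxxxo -30 xxxxx -90 xxxxx -120 oxxxx -150 ooxxx 
27 1 180 ooooo 150 ooooo 120 ooooo 30 ooxxx 0 xxxxx -30 xxxxx -90 xxxxx -120 xxxxx -150 ooxxx 
15 -137 0 ooox
15 -137 50 oooo
15 -137 100 oooo
15 -137 150 oooo
15 -137 200 oooo
15 -137 250 oooo
15 -230 0 oooo
15 -230 50 oooo
15 -230 100 oooo
15 -230 150 oooo
15 -230 200 oooo
15 -230 250 oooo
23 -137 0 oxxx
23 -137 50 ooxx
23 -137 100 ooox
23 -137 150 oooo
23 -137 200 oooo
23 -137 250 oooo
23 -230 0 ooxx
23 -230 50 ooox
23 -230 100 oooo
23 -230 150 oooo
23 -230 200 oooo
23 -230 250 oooo
-137 0 [ 0.78  0.61 -0.73  2.36  1.91  0.38 -0.21]
-137 60 [ 1.06  0.54 -1.07  2.38  1.51  0.46  0.18]
0 0 [ 0.06  0.53 -0.29  2.39  2.04  0.31 -0.76]
0 60 [ 0.51  0.46 -0.86  2.39  1.51  0.49 -0.22]
153 0 [-0.63  0.57  0.13  2.27  1.61  0.18 -0.7 ]
153 60 [-0.19  0.44 -0.46  2.27  1.27  0.48 -0.33]
```

```bash
cat >> h.py <<'E'
T=23;L=8
def st(tag=""):
    from workcell import read_state
    s=read_state();print(tag,"t",round(s["time"],2),"tcpM",toM(s["eef_pos"]).round(1),"F",s["ft_force"].round(1),"gap",round(s["finger_gap"],1),"q",s["qpos"].round(2));return s
E
python3 - <<'E'
from h import *
from workcell import *
up=tcp(-137,T,60,L)+np.append(R2@[-60,0],200)
movep(up,rot(T));st("up")
try: movel(tcp(-137,T,60,L),max_speed=250);st("pre")
except PlanningError as e: print(e)
c=camera("scene");cv2.imwrite("pics/s1.png",c["image"]);c=camera("top");cv2.imwrite("pics/t1.png",c["image"])
E
```

```text
up t 1.98 tcpM [-104.1 -137.4  323.2] F [-0.9 -0.6  0.4] gap 85.3 q [ 0.77 -0.14 -0.48  2.25 -0.19  0.62  1.83]
the arm cannot follow that straight line within its joint ranges
```

View pics/s1.png

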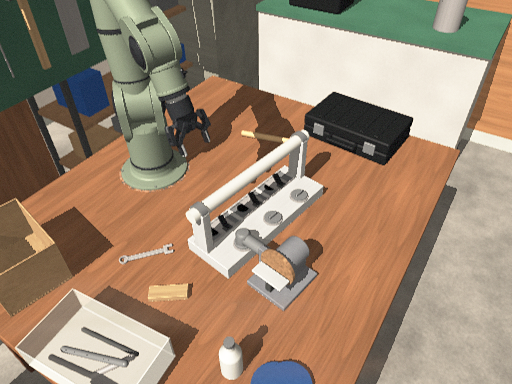

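View pics/t1.png

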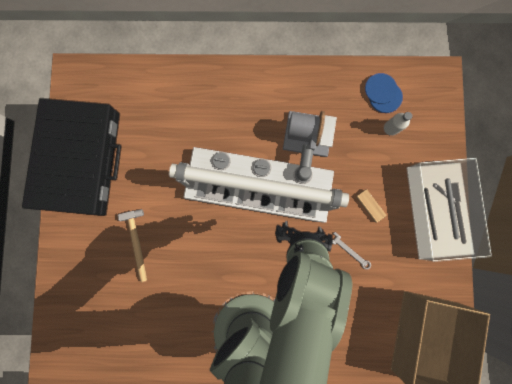

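The arm stands in front of the pipe at top px (305,235), with nothing touched. Next I'll look for joint configurations from here.

```bash
python3 - <<'E'
from h import *
from workcell import *
for tilt in(20,22,23):
 for b in(0,20,40,60,80,100,130):
  for h in(0,):
    r=[]
    for s in(1,-1):
      q=inverse_kinematics(tcp(-137,tilt,b,L),rot(tilt,s)); r.append(None if q is None else np.round(q,2))
    print(tilt,b,*r)
E
```

```text
20 0 [ 1.13  0.89 -1.28  2.31  1.61  0.83  0.19] [-0.12  0.57  0.41  2.37  4.25  0.26  0.47]
20 20 [ 0.88  0.59 -0.86  2.33  1.53  0.42  0.16] None
20 40 [ 0.57  0.43 -0.46  2.35  1.33  0.18  0.3 ] None
20 60 [ 0.58  0.38 -0.46  2.35  1.04  0.18  0.59] None
20 80 [ 0.59  0.32 -0.46  2.36  0.76  0.19  0.87] [-0.26  0.36  0.58  2.39 -1.19  0.24 -0.34]
20 100 [ 0.41  0.25 -0.24  2.36  0.27  0.19  1.35] [-0.44  0.34  0.8   2.4  -1.13  0.32 -0.39]
20 130 [ 0.59  0.19 -0.43  2.35  0.25  0.28  1.37] [-0.75  0.43  1.25  2.4  -1.17  0.53 -0.31]
22 0 [ 1.13  0.9  -1.28  2.34  1.68  0.82  0.13] [0.05 0.53 0.19 2.39 3.76 0.19 0.98]
22 20 [ 1.15  0.82 -1.27  2.35  1.62  0.76  0.15] [-0.12  0.51  0.41  2.4   4.17  0.25  0.56]
22 40 [ 1.16  0.74 -1.27  2.36  1.55  0.7   0.19] [-0.12  0.45  0.41  2.41  4.33  0.21  0.41]
22 60 [ 0.75  0.41 -0.66  2.38  1.41  0.24  0.24] None
22 80 [ 0.77  0.35 -0.67  2.38  1.17  0.23  0.47] None
22 100 [ 0.6   0.26 -0.46  2.39  0.68  0.17  0.94] [-0.28  0.29  0.58  2.42 -1.15  0.21 -0.37]
22 130 [ 0.55  0.17 -0.38  2.38  0.25  0.22  1.37] [-0.65  0.29  1.04  2.43 -1.09  0.35 -0.41]
23 0 [ 1.14  0.9  -1.27  2.35  1.72  0.82  0.1 ] [ 0.4   0.52 -0.25  2.38  2.56  0.19  2.22]
23 20 [ 1.15  0.82 -1.27  2.36  1.66  0.76  0.12] [0.05 0.48 0.19 2.41 3.77 0.18 0.97]
23 40 [ 1.17  0.74 -1.27  2.37  1.59  0.7   0.15] [-0.12  0.45  0.41  2.43  4.2   0.23  0.54]
23 60 [ 1.06  0.54 -1.07  2.38  1.51  0.46  0.18] None
23 80 [ 0.77  0.35 -0.66  2.4   1.3   0.21  0.34] None
23 100 [ 0.78  0.29 -0.67  2.4   1.    0.2   0.63] [ 0.71  0.27 -0.58  2.4   0.93  0.17 -2.44]
23 130 [ 0.53  0.17 -0.36  2.4   0.25  0.19  1.37] [-0.15  0.16  0.4   2.43 -0.53  0.18 -0.99]
```

```bash
python3 - <<'E'
from h import *
from workcell import *
for b in(130,100,80,60,40,20):
    q0=read_state()["qpos"];q=inverse_kinematics(tcp(-137,T,b,L),rot(T))
    if q is None: print("none",b);break
    d=np.array(q)-q0;print(b,d.round(2))
    if abs(d).max()>0.9: print("jump");break
    if b<60:break
    movep(tcp(-137,T,b,L),rot(T));st()
c=camera("scene");cv2.imwrite("pics/s2.png",c["image"]);c=camera("top");cv2.imwrite("pics/t2.png",c["image"])
E
```

```text
130 [-0.23  0.31  0.12  0.15  0.45 -0.44 -0.46]
 t 2.7 tcpM [ -71.5 -137.2  187.9] F [ 1.1 -0.2  0.6] gap 85.4 q [ 0.53  0.17 -0.36  2.4   0.25  0.19  1.37]
100 [ 0.25  0.12 -0.31 -0.01  0.75  0.01 -0.74]
 t 3.48 tcpM [ -59.5 -138.1  161.1] F [0.4 0.1 0.5] gap 85.6 q [ 0.78  0.29 -0.67  2.4   1.    0.2   0.63]
80 [-0.11  0.05  0.11  0.    0.27 -0.03 -0.27]
 t 3.85 tcpM [ -52.  -136.8  142. ] F [-1.  -0.8 -0.3] gap 85.3 q [ 0.68  0.33 -0.56  2.4   1.26  0.17  0.37]
60 [-0.03  0.06  0.03 -0.    0.31  0.01 -0.31]
 t 4.26 tcpM [ -44.4 -137.1  123.6] F [0.2 0.3 0.7] gap 85.3 q [ 0.64  0.38 -0.53  2.4   1.57  0.18  0.07]
40 [ 0.03  0.07 -0.05 -0.01  0.2   0.05 -0.19]
```

View pics/s2.png

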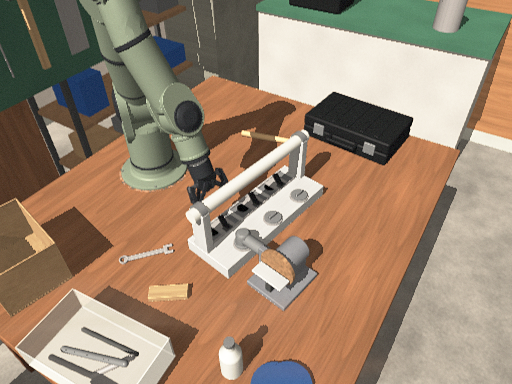

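View pics/t2.png

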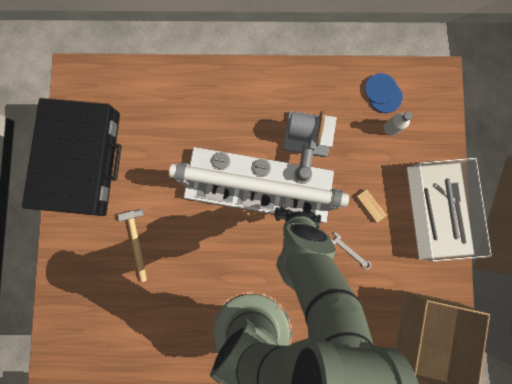

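The gripper is in front of the right gate (top px ~(297,215)) and clear of the pipe. Now I'll advance and grip.

```bash
python3 - <<'E'
from h import *
from workcell import *
try:
    print(movel(tcp(-137,T,0,L),max_speed=70,guard=12));st("at")
except PlanningError as e: print(e); raise SystemExit
clamp();st("clamped")
c=camera("scene");cv2.imwrite("pics/s3.png",c["image"][125:275,160:335].repeat(4,0).repeat(4,1))
E
```

```text
False
at t 5.37 tcpM [ -20.9 -137.    68.3] F [-0.2 -0.4  0.1] gap 85.5 q [ 0.75  0.59 -0.68  2.37  1.93  0.36 -0.24]
clamped t 6.03 tcpM [ -20.9 -136.8   68.1] F [-4.2  1.6  7.5] gap 10.6 q [ 0.75  0.59 -0.68  2.37  1.94  0.36 -0.25]
```

View pics/s3.png

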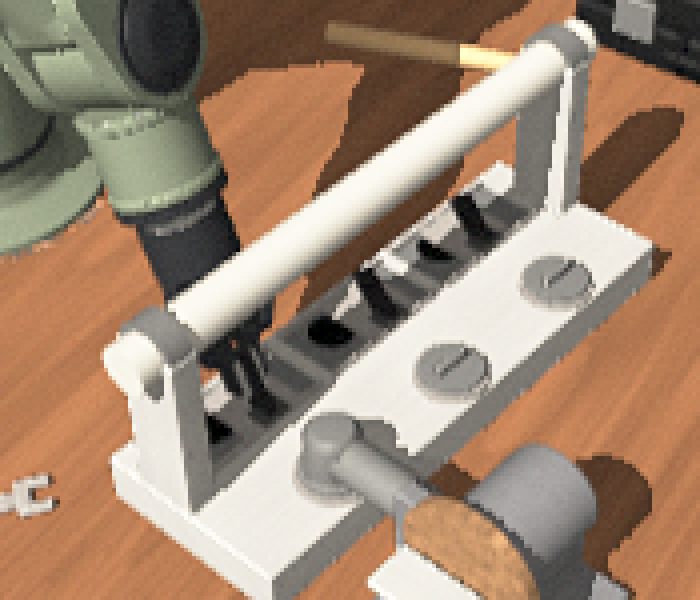

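The jaws have closed on the tab (gap about 11 mm, force 9 N). Now I'll slide the right gate left to its stop.

```bash
python3 - <<'E'
from h import *
from workcell import *
s=st("0");p=s["eef_pos"];y=np.append(R2@[0,1],0)
try: print(movel(p+70*y,max_speed=35,guard=25))
except PlanningError as e: print(e); raise SystemExit
s=st("stop"); print("F_y",s["ft_force"]@y)
c=camera("scene");cv2.imwrite("pics/s4.png",c["image"][125:275,160:335].repeat(4,0).repeat(4,1))
E
```

```text
0 t 6.08 tcpM [ -20.9 -136.8   68.1] F [-3.3  1.1  7.5] gap 10.8 q [ 0.75  0.59 -0.68  2.37  1.94  0.36 -0.25]
True
stop t 6.97 tcpM [ -20.9 -118.1   68.1] F [-3.  -4.3 10.3] gap 10.8 q [ 0.71  0.6  -0.71  2.37  1.92  0.4  -0.28]
F_y -4.740624008812411
```

View pics/s4.png

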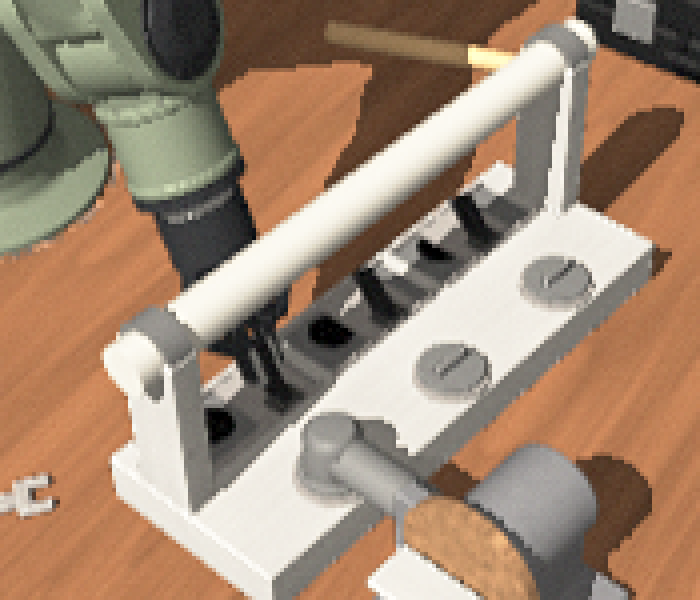

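```bash
python3 - <<'E'
from h import *
from workcell import *
y=np.append(R2@[0,1],0)
p=read_state()["eef_pos"]
print(movel(p+10*y,max_speed=25,guard=30))
s=st("stop2"); print("F_y",s["ft_force"]@y)
E
```

```text
True
stop2 t 7.31 tcpM [ -20.9 -118.1   68.1] F [-4.  -5.5  9.8] gap 11.2 q [ 0.7   0.6  -0.71  2.38  1.91  0.41 -0.29]
F_y -6.067635479809017
```

It has hit a hard stop at y = -118; a second push moved it 0 mm. I'll release it and go to the middle gate.

```bash
python3 - <<'E'
from h import *
from workcell import *
open_gripper();s=st("open")
try:
    movel(s["eef_pos"]-62*rot(T)[:,2],max_speed=120);st("back")
    movel(tcp(15,T,60,L),max_speed=150);st("mid pre")
    c=camera("top");cv2.imwrite("pics/t5.png",cv2.resize(c["image"][140:260,160:360],None,fx=4,fy=4));tabs(c)
    c=camera("scene");cv2.imwrite("pics/s5.png",c["image"][125:275,160:335].repeat(4,0).repeat(4,1));tabs(c)
except PlanningError as e: print(e)
E
```

```text
open t 8.02 tcpM [ -21.1 -117.5   67.8] F [ 0.2 -0.2 -0.1] gap 85.3 q [ 0.7   0.6  -0.71  2.38  1.91  0.41 -0.29]
back t 8.68 tcpM [ -45.1 -117.5  124.9] F [-0.4  0.6 -1. ] gap 85.5 q [ 0.63  0.39 -0.6   2.41  1.57  0.24 -0.  ]
mid pre t 9.72 tcpM [-44.4  14.1 122.9] F [ 0.   0.3 -0.3] gap 85.8 q [ 0.37  0.43 -0.76  2.39  1.48  0.47 -0.26]
  tab n 26 px [214.1 188.7] min [-37.  145.3  61.9] max [-10.4 160.6  99.4] med [-25.5 150.4  91.5]
  tab n 24 px [252.1 195. ] min [-39.3  10.6  58.6] max [-11.9  22.2 100.2] med [-25.3  15.8  91.1]
  tab n 26 px [290.1 202. ] min [ -40.5 -124.3   74.4] max [ -11.9 -113.8   99.2] med [ -27.2 -117.9   91.8]
  tab n 64 px [277.4 179.4] min [-40.2 139.1  58.1] max [  7.9 159.5  94. ] med [-12.2 148.4  74.4]
  tab n 69 px [253.7 198.3] min [-34.4   3.4  58. ] max [10.6 25.5 97.1] med [-12.9  12.6  76.4]
  tab n 71 px [227.  218.9] min [ -33.1 -128.1   58.1] max [   7.1 -109.4   95.5] med [ -13.  -122.9   76. ]
```

View pics/s5.png

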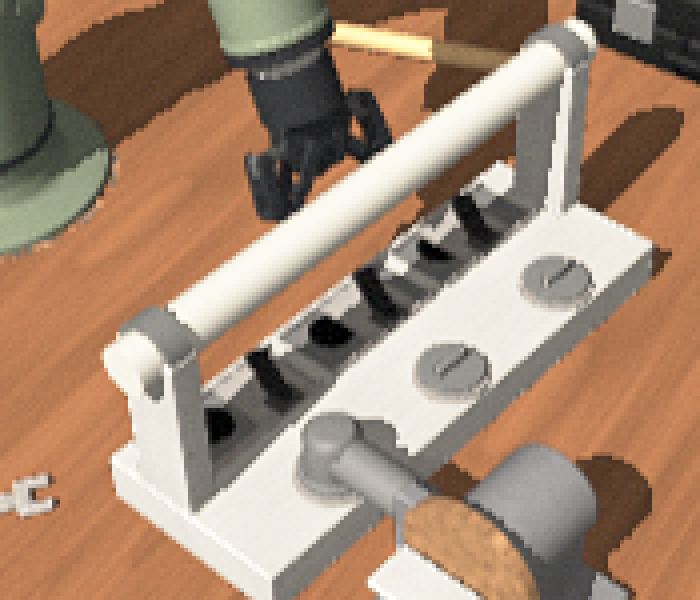

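The right tab has stayed at about -119 (scene crop (268,375)) and the other two are unmoved. Next is the middle gate, pushed right; I expect its stop near y = -29.

```bash
cat >> h.py <<'E'
def shut(y0,stop):
    from workcell import movel,clamp,open_gripper,read_state
    y=np.append(R2@[0,1],0)
    if movel(tcp(y0,T,0,L),max_speed=80,guard=12): st("blocked");return
    clamp();s=st("clamped")
    if not 8<s["finger_gap"]<16: return
    print(movel(s["eef_pos"]-70*y,max_speed=35,guard=25));s=st("stop")
    for i in range(2):
        if toM(s["eef_pos"])[1]-stop<4 : break
        print(movel(s["eef_pos"]-(toM(s["eef_pos"])[1]-stop+10)*y,max_speed=25,guard=30));s=st("more")
    print(movel(s["eef_pos"]-10*y,max_speed=25,guard=30));s=st("confirm")
    open_gripper();s=st("open")
    movel(s["eef_pos"]-62*rot(T)[:,2],max_speed=120);st("back")
E
python3 - <<'E'
from h import *
from workcell import PlanningError
try: shut(15,-29)
except PlanningError as e: print(e);st()
E
```

```text
clamped t 11.38 tcpM [-20.9  15.3  68.1] F [-3.   0.4  7.3] gap 10.6 q [ 0.36  0.61 -0.74  2.36  1.76  0.56 -0.48]
True
stop t 12.66 tcpM [-20.9 -28.2  68.2] F [0.7 3.8 2.1] gap 11.0 q [ 0.46  0.6  -0.71  2.38  1.83  0.49 -0.44]
True
confirm t 12.93 tcpM [-20.9 -28.2  68.2] F [ 2.3  4.  -1.5] gap 10.8 q [ 0.47  0.6  -0.71  2.38  1.84  0.48 -0.44]
open t 13.64 tcpM [-21.1 -28.8  68.1] F [-0.2 -0.1 -0.1] gap 85.4 q [ 0.47  0.6  -0.71  2.38  1.84  0.48 -0.44]
back t 14.31 tcpM [-45.2 -28.9 125.1] F [ 0.6  0.3 -0.1] gap 85.3 q [ 0.44  0.4  -0.68  2.41  1.53  0.36 -0.18]
```

```bash
python3 - <<'E'
from h import *
from workcell import *
try:
    movel(tcp(152,T,60,L),max_speed=150);st("left pre")
    shut(152,121.5)
except PlanningError as e: print(e);st()
c=camera("top");tabs(c)
c=camera("scene");cv2.imwrite("pics/s6.png",c["image"][125:275,160:335].repeat(4,0).repeat(4,1));tabs(c)
E
```

```text
left pre t 15.67 tcpM [-44.2 151.1 123.1] F [ 0.2  0.7 -0.4] gap 85.3 q [ 0.08  0.51 -0.8   2.26  1.34  0.65 -0.36]
clamped t 17.23 tcpM [-20.9 152.2  68.1] F [-2.5  0.8  6.1] gap 10.8 q [ 0.05  0.65 -0.74  2.24  1.56  0.66 -0.52]
True
stop t 18.3 tcpM [-21.  121.9  68.2] F [ 2.5  4.7 -1.6] gap 11.0 q [ 0.11  0.64 -0.73  2.28  1.61  0.62 -0.52]
True
confirm t 18.56 tcpM [-21.  121.9  68.2] F [ 2.   4.6 -2.4] gap 10.8 q [ 0.11  0.63 -0.73  2.28  1.61  0.61 -0.52]
open t 19.27 tcpM [-21.2 121.5  68.1] F [ 0.1 -0.1  0.3] gap 85.6 q [ 0.11  0.63 -0.73  2.28  1.61  0.61 -0.52]
back t 19.93 tcpM [-45.2 121.4 125. ] F [-0.4 -1.1  0.1] gap 85.4 q [ 0.13  0.48 -0.78  2.3   1.37  0.58 -0.34]
  tab n 29 px [222.9 190.2] min [-38.7 114.   77. ] max [-12.2 125.7 100.4] med [-26.2 119.2  92.3]
  tab n 23 px [265.  197.1] min [-38.3 -35.5  79.8] max [-12.1 -24.6 102.3] med [-24.5 -29.5  92. ]
  tab n 26 px [290.1 202. ] min [ -41.  -124.1   72.8] max [ -11.7 -113.6   96.9] med [ -26.9 -118.    90.4]
  tab n 65 px [272.1 183.6] min [-33.8 105.6  58.3] max [  8.5 129.6  97.2] med [-12.2 116.9  75.2]
  tab n 71 px [245.2 205.1] min [-32.  -38.6  58. ] max [ 13.1 -19.8  99.6] med [-12.1 -32.8  74.9]
  tab n 79 px [227.5 219.4] min [ -31.9 -131.7   58.3] max [  11.5 -106.7  101.1] med [ -10.4 -122.6   74.1]
```

View pics/s6.png

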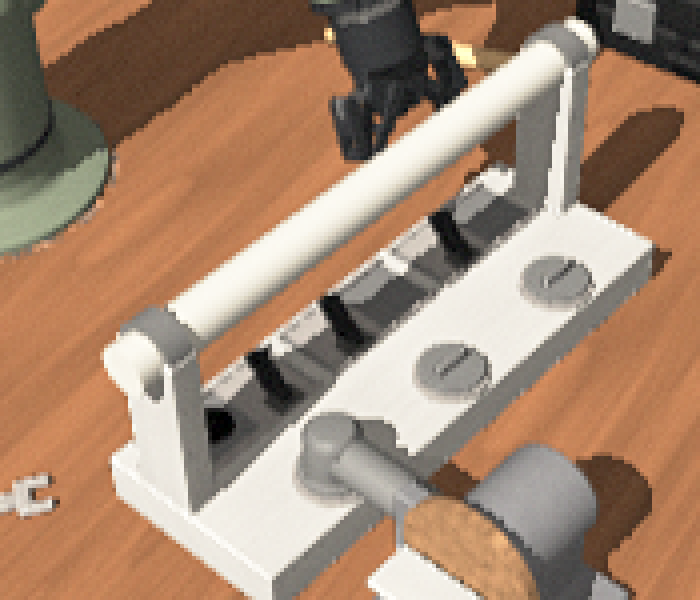

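The left and middle throats are covered and the right one is open. The gripper's stop positions relative to each gate's centre are -28.1, -28.2 and +31.9 mm, which spans exactly the 60 mm stroke. The gripper is clear, so I'm handing in.

```bash
python3 - <<'E'
from h import *
from workcell import *
c=camera("top");a=np.load("top0.npz")["image"]
cv2.imwrite("pics/tend.png",c["image"]);st()
finish_job()
E
```

```text
t 20.08 tcpM [-45.5 121.4 124.5] F [ 0.1 -0.2  0.1] gap 85.4 q [ 0.13  0.48 -0.78  2.3   1.36  0.58 -0.34]
the job is handed in; nothing more can be done
```

View pics/tend.png

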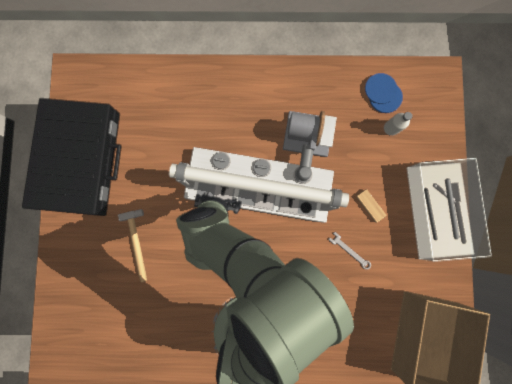

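All three gates are home, and I handed the job in at about 20 s of the 53 s allowed. The sander's spout is in the right port, so I slid that gate fully open first, then the middle and left gates fully shut.

- **Stops:** each gate stopped hard, and a second push moved it 0 mm. Relative to each gate's centre, the gripper stopped at +31.9 mm (right), -28.2 mm (middle) and -28.1 mm (left). That matches the 60 mm stroke.
- **After release:** both cameras showed the tabs still in place, and the last picture shows the wrench, hammer and offcut where they started. The gripper was open and clear, with no force on it.
- **What disagreed:**
  - The two camera views differed by up to about 5 mm on where the tabs are, so I judged "home" by the hard stops.
  - One straight-line approach was refused by the planner before anything moved, and I replaced it with short joint moves.
  - The tool was tilted 23°, not the tab's 40°, because of the arm's reach.

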